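Put the bushing drivers back in order of size

TASK

Put the four loose bushing drivers away on the wooden plank, one upright on the middle of each black pad, in order of size with the largest next to the red block and the smallest at the other end. Do not tip any of them over on the way.

Things in the scene. Friction and masses are not known exactly. Their poses are not given: they have to be found in the camera images.
- driver_xl: the largest of the four bushing drivers, loose, standing on the bench: a bright steel disc 62 mm across and 12 mm thick, flat on its underside, with a round dark steel handle, 26 mm across, standing up from its centre (thin brass ring near the handle's top); 94 mm tall overall. Origin: centre of the underside, z up along the handle. Its weight is between 0.14 and 0.55 kg.
- driver_l: the second largest of the four bushing drivers, loose, standing on the bench: a bright steel disc 52 mm across and 12 mm thick, flat on its underside, with a round dark steel handle, 26 mm across, standing up from its centre (thin brass ring near the handle's top); 82 mm tall overall. Origin: centre of the underside, z up along the handle. Its weight is between 0.14 and 0.55 kg.
- driver_m: the third largest of the four bushing drivers, loose, standing on the bench: a bright steel disc 42 mm across and 12 mm thick, flat on its underside, with a round dark steel handle, 26 mm across, standing up from its centre (thin brass ring near the handle's top); 70 mm tall overall. Origin: centre of the underside, z up along the handle. Its weight is between 0.14 and 0.55 kg.
- driver_s: the smallest of the four bushing drivers, loose, standing on the bench: a bright steel disc 32 mm across and 12 mm thick, flat on its underside, with a round dark steel handle, 26 mm across, standing up from its centre (thin brass ring near the handle's top); 58 mm tall overall. Origin: centre of the underside, z up along the handle. Its weight is between 0.14 and 0.55 kg.
- pad_a: one end pad (the -y end of the row) of four like round black rubber pads, 72 mm across and 3 mm thick, fixed in a straight row with 85 mm between centres on a light wooden plank (430 x 90 x 20 mm) that lies somewhere on the bench. Origin: centre of the pad's underside; its top, on which a driver stands, is 3 mm higher, 23 mm above the bench. Its y axis runs along the row, from pad_a towards pad_d; x across the plank.
- pad_b: the pad next to pad_a of four like round black rubber pads, 72 mm across and 3 mm thick, fixed in a straight row with 85 mm between centres on a light wooden plank (430 x 90 x 20 mm) that lies somewhere on the bench. Origin: centre of the pad's underside; its top, on which a driver stands, is 3 mm higher, 23 mm above the bench. Its y axis runs along the row, from pad_a towards pad_d; x across the plank.
- pad_c: the pad next to pad_d of four like round black rubber pads, 72 mm across and 3 mm thick, fixed in a straight row with 85 mm between centres on a light wooden plank (430 x 90 x 20 mm) that lies somewhere on the bench. Origin: centre of the pad's underside; its top, on which a driver stands, is 3 mm higher, 23 mm above the bench. Its y axis runs along the row, from pad_a towards pad_d; x across the plank.
- pad_d: the other end pad (the +y end of the row) of four like round black rubber pads, 72 mm across and 3 mm thick, fixed in a straight row with 85 mm between centres on a light wooden plank (430 x 90 x 20 mm) that lies somewhere on the bench. Origin: centre of the pad's underside; its top, on which a driver stands, is 3 mm higher, 23 mm above the bench. Its y axis runs along the row, from pad_a towards pad_d; x across the plank.
- red_block: red painted block fixed on one end of the plank, 70 mm across the plank, 26 mm along it and 25 mm high (top 45 mm above the bench), its centre about 69 mm beyond the end pad's centre. It marks the end of the row where the largest driver belongs, and may be at either end; a grey block of the same size is at the other end. Origin: centre of its underside.
There are look-alikes about, which are no part of the job. Leave any pink, purple or turquoise look-alike of the driver_l alone.

How it is judged:
By the outcome, as a careful person would: the job done as asked, in the order asked, and still so for the second after the job is handed in, with the robot touching nothing.
It also fails if it takes over 120 s, if anything falls off the work surface, if the arm or the gripper's body presses on something with over 40 N, if the wrist force passes 120 N, or if a joint passes its speed limit or range.

ROBOT

A 6-joint arm with a two-finger parallel gripper is mounted at the origin on the work surface. World frame = base frame: x ahead of the robot, y to its left, z up, the work surface at z = 0. Lengths are in m, angles in rad, forces in N, time in s.
With the tool pointing down it reaches from about 0.375 to 0.925 m from the base axis. Payload 5.7 kg.
Tool frame: the origin (TCP) lies midway between the tips of the shut fingers; the grasp point (between the pads) lies 19 mm behind it; z points along the fingers, x is the direction in which the jaws open and shut, and the axes are right-handed (so a half turn about z gives the same grasp; the last joint's range is limited). The gripper opens to 88 mm and grips with 3 to 60 N. Pads are 20 mm wide; open, the fingers measure 115 mm over their backs; the gripper's body (75 mm by 178 mm) begins 61 mm behind the grasp point.
Start: joints at [-1.287, 0.359, 1.51, -0, 1.272, -0.115], TCP at [0.233, -0.553, 0.223] pointing down, gripper open.
Joint ranges: [-2.97, 2.97], [-1.01, 2.36], [0.21, 2.38], [-0.96, 4.11], [0.2, 2.71], [-2.98, 2.98]. Speed limits (rad/s): [2.39, 2.39, 3.14, 3.14, 3.14, 3.14].

INTERFACE

Orientations are given as a unit quaternion [x, y, z, w].
In Python, from bench import move_ptp, servo_line, goto_joints, move_gripper, sleep, inverse_kinematics, capture, PlanningError, close_job, spot_in, silhouettes, current_clock, current_joint_pos, current_qvel, current_joint_torque, current_position, current_orientation, current_force, current_torque, current_finger_gap gives the robot as it stands. Calls block until the motion is done:
- move_ptp(position, orientation): joint-space move of the TCP to a pose.
- servo_line(position, orientation=None, rate=0.15, contact_N=None): straight line of the TCP; orientation=None keeps the orientation; rate is the mean speed in m/s. With contact_N (N) it stops when the force on the tool has changed by that much, and returns True; else False.
- goto_joints(angles): joint-space move.
- move_gripper(opening): finger opening in m; the grip force is fixed at half the most; returns when the fingers have stopped.
- sleep(seconds).
- inverse_kinematics(position, orientation): joint angles nearest the present ones, or None.
- capture(name): name is "scene" or "top" or "wrist"; returns a dict with "image" (420x560x3 uint8, blue, green, red), "range_z" (420x560 float32, m along the optical axis (not along the pixel's ray), 0 where there is no reading), "intrinsics" (3x3 intrinsics, pixels), "R" (3x3) and "t" (3): a world point X has camera coordinates R X + t. Camera axes: x right, y down, z forward; pixel columns grow to the right and rows downward; lengths in m; the calibration is good to about 2 mm. A picture is of the moment at which its call begins.
A pose or a line that the arm cannot do raises PlanningError and nothing moves.
- close_job(): hands the job in, once; it reports no verdict.
Trained networks look in the newest picture that a camera, given by its name, has taken for a name from the list of things; names that differ only in an ending like _2 or _b are one class to them, and where a whole thing is asked for, a point or a joint stands for the part that bears it (a point fixed in the world has none). Each returns a list of dicts, best first, with "conf" (0 to 1); they miss things now and then, are a little off and sometimes report something else, mostly with a low value. They report only what shows in the picture. A call takes as long as a camera call. They do not tell look-alikes from the thing itself.
- spot_in(camera, query): "xy" ([column, row] in pixels, amid what is visible of it).
- silhouettes(camera, query): "region" (420x560 bool, what is visible of it) and "xy" ([column, row] in pixels, amid what is visible of it).
Readings, each from a call of its own:
- current_clock(): time.
- current_joint_pos(): joint angles.
- current_qvel(): joint speeds.
- current_joint_torque(): joint torques, N m.
- current_position(): TCP position.
- current_orientation(): TCP orientation.
- current_force(): force on the tool from outside, world axes, zero at the start.
- current_torque(): the same for the moment, N m.
- current_finger_gap(): finger opening in m.
Only numpy, scipy, OpenCV 4.12 (cv2) and the standard library are available. Lean on these libraries where they do the work, as an engineer would, in place of code of your own. Each camera call takes 0.05 s, during which the arm holds its last target.

## Working session

There is one attempt and no reset: what is moved stays moved. The work goes in short steps, each a Python script; the robot and the scene stay as the last script left them, time stands still between calls to the robot, and variables do not carry over. Pictures are saved under pics/ and viewed, and the job is handed in when it is done.

```bash
ls; mkdir -p pics; python3 - <<'E'
from bench import *
import cv2
for n in ("scene","top","wrist"):
    c=capture(n); cv2.imwrite(f"pics/{n}0.png",c["image"]); print(n,c["R"].round(3).tolist(),c["t"].round(3).tolist(),c["intrinsics"].round(1).tolist())
print(current_clock(),current_position(),current_orientation())
E
```

```text
pics
scene [[0.135, 0.991, 0.01], [0.848, -0.11, -0.518], [-0.512, 0.078, -0.856]] [-0.026, -0.435, 1.276] [[428.1, 0.0, 285.0], [0.0, 428.1, 208.0], [0.0, 0.0, 1.0]]
top [[-0.027, -1.0, 0.003], [-0.995, 0.026, -0.097], [0.097, -0.006, -0.995]] [-0.023, 0.553, 1.071] [[413.9, 0.0, 280.8], [0.0, 413.9, 209.1], [0.0, 0.0, 1.0]]
wrist [[0.388, -0.921, -0.001], [-0.884, -0.373, 0.28], [-0.258, -0.108, -0.96]] [-0.6, -0.034, 0.391] [[303.0, 0.0, 277.9], [0.0, 303.0, 206.7], [0.0, 0.0, 1.0]]
0.15 [ 0.23283067 -0.55241837  0.22200074] [ 8.33150639e-01 -5.53045666e-01 -5.47839599e-04 -4.51928051e-04]
```

View pics/scene0.png

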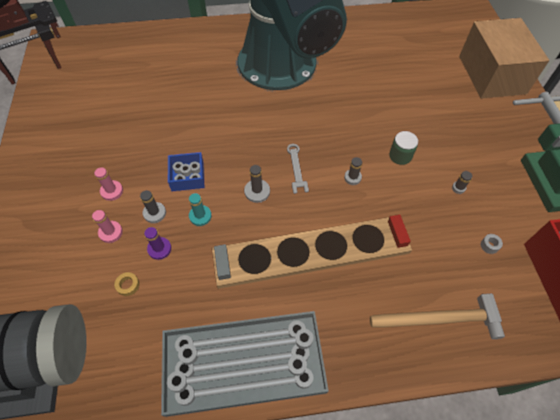

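View pics/top0.png

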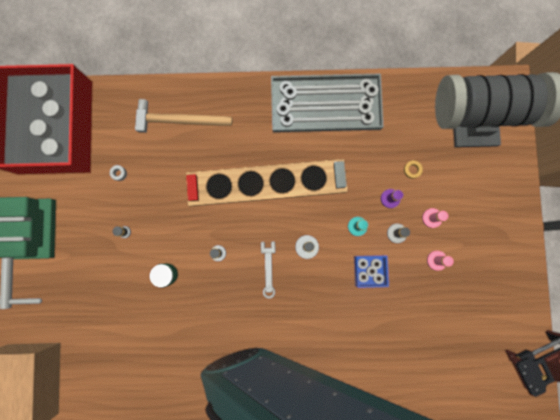

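The scene shows four steel-grey drivers. In the top view they are S at about (121,231), M (218,253), XL (307,246) and L (399,232). The plank's red block is at the left end (192,187), which is +y. Next I measure.

```bash
cat > h.py <<'E'
from bench import *
import numpy as np, cv2
def cloud(c):
    K=c["intrinsics"];R=c["R"];t=c["t"];z=c["range_z"].astype(float)
    v,u=np.indices(z.shape)
    P=np.stack([(u-K[0,2])/K[0,0]*z,(v-K[1,2])/K[1,1]*z,z],-1)
    W=(P-t)@R
    W[z<=0]=np.nan
    return W
def rayplane(c,uv,h):
    K=c["intrinsics"];R=c["R"];t=c["t"]
    uv=np.atleast_2d(uv).astype(float)
    d=np.c_[(uv[:,0]-K[0,2])/K[0,0],(uv[:,1]-K[1,2])/K[1,1],np.ones(len(uv))]@R
    o=-R.T@t
    return o+d*((h-o[2])/d[:,2])[:,None]
H=dict(driver_xl=.094,driver_l=.082,driver_m=.070,driver_s=.058)
E
python3 - <<'E'
from h import *
for cam in ("top","scene"):
    c=capture(cam);W=cloud(c)
    g=W[...,2];print(cam,"clock",current_clock(),"bench z med",np.nanmedian(g[230:260,230:260]) )
    for n in ["driver_xl","driver_l","driver_m","driver_s","pad_a","red_block"]:
        for d in silhouettes(cam,n):
            if d["conf"]<.25: continue
            m=d["region"];P=W[m];P=P[np.isfinite(P[:,2])]
            zt=np.percentile(P[:,2],97)
            Q=P[P[:,2]>zt-.006]
            col=np.median(c["image"][m],0)
            s=""
            if n[:3]=="pad":
                vu=np.argwhere(m)[:,::-1];s=rayplane(c,vu,.023).mean(0).round(4)
            if n[:3]=="red":
                s=np.median(P[P[:,2]>.04],0).round(4)
            print(n,round(d["conf"],2),d["xy"],"n",m.sum(),"ztop %.4f"%zt,"topc",Q.mean(0).round(4),"mid",P[P[:,2]>.02].mean(0).round(4),"col",col,s)
E
```

```text
top clock 0.2 bench z med -0.0001839407619695691
driver_xl 0.97 [306.8, 249.2] n 426 ztop 0.0959 topc [ 0.4507 -0.1033  0.0937] mid [ 0.4507 -0.1019  0.0888] col [189. 195. 194.] 
driver_l 0.85 [397.4, 230.7] n 346 ztop 0.0840 topc [ 0.4807 -0.3461  0.0816] mid [ 0.4804 -0.3422  0.0692] col [128.5 140.  153. ] 
driver_l 0.76 [438.6, 263.6] n 337 ztop 0.0840 topc [ 0.4063 -0.4472  0.0819] mid [ 0.4065 -0.4435  0.0646] col [157. 140. 231.] 
driver_l 0.69 [355.7, 225.8] n 317 ztop 0.0836 topc [ 0.5023 -0.2411  0.0816] mid [ 0.5014 -0.238   0.0721] col [169. 183.  86.] 
driver_l 0.62 [430.7, 218.8] n 317 ztop 0.0835 topc [ 0.5189 -0.4421  0.0814] mid [ 0.5179 -0.438   0.0648] col [164. 143. 235.] 
driver_l 0.58 [216.5, 255.2] n 188 ztop 0.0723 topc [0.4404 0.1343 0.0699] mid [0.4406 0.1322 0.0645] col [111.5 120.  139. ] 
driver_l 0.58 [390.1, 197.4] n 309 ztop 0.0838 topc [ 0.5748 -0.3329  0.0817] mid [ 0.5733 -0.3292  0.067 ] col [153.  77. 134.] 
driver_l 0.49 [275.8, 180.5] n 552 ztop 0.0266 topc [ 0.6291 -0.0416  0.0233] mid [ 0.6292 -0.0415  0.023 ] col [37. 40. 43.] 
driver_l 0.44
[... 6012 characters left out ...]
[ 0.5265 -0.4404  0.0611] col [121. 105. 179.] 
pad_a 0.72 [367.0, 236.2] n 742 ztop 0.0256 topc [0.6212 0.1279 0.0229] mid [0.6212 0.1278 0.0229] col [36. 43. 54.] [0.6213 0.1278 0.023 ]
pad_a 0.71 [255.0, 258.6] n 793 ztop 0.0254 topc [ 0.6373 -0.1264  0.0229] mid [ 0.6375 -0.1264  0.023 ] col [36. 42. 50.] [ 0.6376 -0.1263  0.023 ]
pad_a 0.65 [296.5, 250.6] n 788 ztop 0.0257 topc [ 0.6327 -0.0417  0.023 ] mid [ 0.6325 -0.0418  0.023 ] col [36. 43. 52.] [ 0.6329 -0.0418  0.023 ]
pad_a 0.62 [332.1, 243.9] n 761 ztop 0.0256 topc [0.6268 0.0429 0.023 ] mid [0.6267 0.0429 0.023 ] col [36. 43. 53.] [0.6267 0.0428 0.023 ]
red_block 0.61 [396.9, 228.5] n 468 ztop 0.0473 topc [0.618  0.1952 0.0448] mid [0.6206 0.193  0.041 ] col [ 41.  49. 150.] [0.619  0.1949 0.0447]
  return _methods._mean(a, axis=axis, dtype=dtype,
  ret = um.true_divide(
```

View pics/wrist0.png

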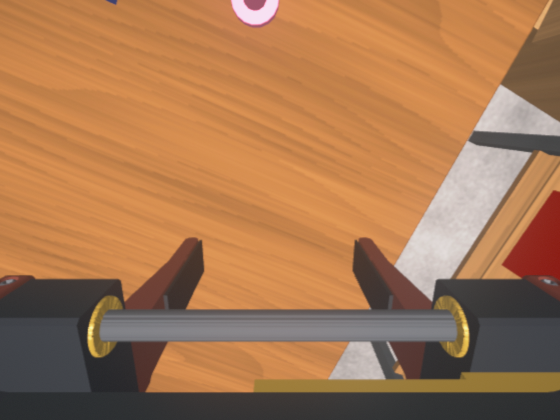

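```bash
cat >> h.py <<'E'
G=dict(driver_xl=.058,driver_l=.054,driver_m=.046,driver_s=.038)
Q=np.array([.70710678,-.70710678,0,0])
PICK=dict(driver_xl=(.4525,-.1033),driver_l=(.4820,-.3460),driver_m=(.4425,.1341),driver_s=(.5055,.3834))
PLACE=dict(driver_xl=(.6200,.1273),driver_l=(.6253,.0428),driver_m=(.6305,-.0418),driver_s=(.6352,-.1264))
def pick(n):
    x,y=PICK[n]; zt=G[n]-.019
    move_ptp([x,y,.21],Q); move_gripper(.05)
    servo_line([x,y,.13],rate=.25)
    hit=servo_line([x,y,zt],rate=.1,contact_N=6)
    print("descend hit",hit,current_position().round(4))
    if hit: return False
    move_gripper(0.0)
    print("gap",current_finger_gap(),"F",np.round(current_force(),2))
    servo_line([x,y,zt+.03],rate=.08)
    print("lift F",np.round(current_force(),2),"gap",current_finger_gap())
    servo_line([x,y,zt+.16],rate=.2)
    return True
def place(n,dx=0,dy=0):
    x,y=PLACE[n]; x+=dx;y+=dy; zt=G[n]-.019+.023
    servo_line([x,y,zt+.14],Q,rate=.2)
    servo_line([x,y,zt+.012],rate=.15)
    hit=servo_line([x,y,zt-.004],rate=.025,contact_N=4)
    print("place hit",hit,"dz %.4f"%(current_position()[2]-zt),np.round(current_force(),2))
    move_gripper(.05)
    print("after release",current_position().round(4),np.round(current_force(),2),current_finger_gap())
    servo_line([x,y,.215],rate=.15)
    print("clock",current_clock())
E
python3 - <<'E'
from h import *
for n in PICK:
    for p in ((*PICK[n],.21),(*PICK[n],G[n]-.019),(*PLACE[n],.2),(*PLACE[n],.06)): print(n,np.round(inverse_kinematics(p,Q),2))
n="driver_xl"
print(pick(n)); print(current_clock())
for c in ("scene","wrist"): cv2.imwrite(f"pics/{c}1.png",capture(c)["image"])
E
```

```text
driver_xl [-0.37  0.18  1.81 -0.    1.16  1.2 ]
driver_xl [-0.37  0.44  1.99 -0.    0.72  1.2 ]
driver_xl [ 0.09  0.43  1.46 -0.    1.25  1.66]
driver_xl [ 0.09  0.58  1.59 -0.    0.97  1.66]
driver_l [-0.74  0.36  1.54 -0.    1.24  0.83]
driver_l [-0.74  0.57  1.7  -0.    0.87  0.83]
driver_l [-0.04  0.42  1.48 -0.    1.25  1.53]
driver_l [-0.04  0.57  1.61 -0.    0.96  1.53]
driver_m [ 0.14  0.17  1.81 -0.    1.16  1.72]
driver_m [ 0.14  0.46  2.   -0.    0.69  1.72]
driver_m [-0.18  0.42  1.46 -0.    1.25  1.4 ]
driver_m [-0.18  0.58  1.59 -0.    0.97  1.4 ]
driver_s [ 0.54  0.42  1.45 -0.    1.28  2.11]
driver_s [ 0.54  0.63  1.61 -0.    0.9   2.11]
driver_s [-0.3   0.45  1.43 -0.    1.27  1.27]
driver_s [-0.3   0.59  1.56 -0.    0.99  1.27]
descend hit False [ 0.4531 -0.1035  0.0395]
gap 0.02537346369264504 F [-0.79 -2.27  2.5 ]
lift F [-0.   -0.02 -4.63] gap 0.02585885074153746
True
6.7667
```

View pics/scene1.png

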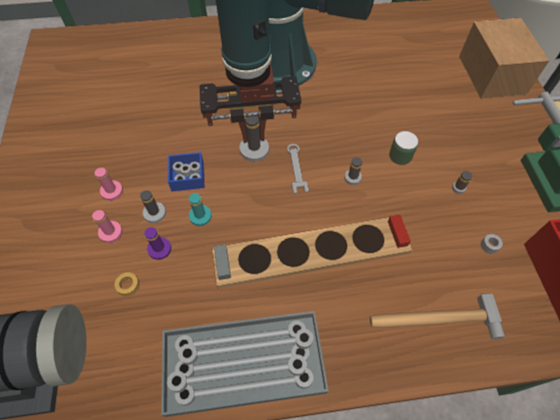

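View pics/wrist1.png

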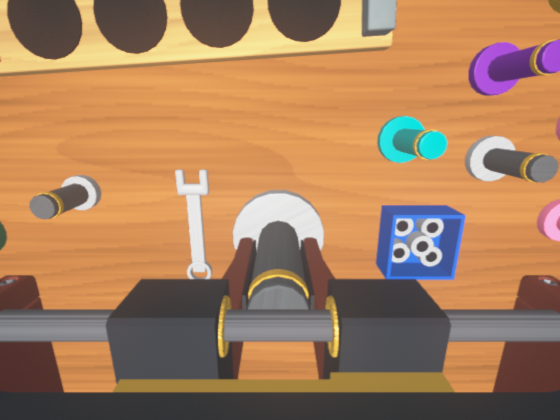

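XL is held upright, with its disc at (254,148) in the scene view and a lift force of 4.6 N. Now I place it.

```bash
cat >> h.py <<'E'
def check(tag):
    for cam in ("scene","top"):
        c=capture(cam);W=cloud(c);cv2.imwrite(f"pics/{cam}{tag}.png",c["image"])
        for n,(x,y) in PLACE.items():
            d=np.hypot(W[...,0]-x,W[...,1]-y)
            P=W[(d<.034)&(W[...,2]>.04)]   # handle above plank pad
            D=W[(d<.045)&(abs(W[...,2]-.035)<.004)]
            if len(P)<10: continue
            zt=np.percentile(P[:,2],97);T=P[P[:,2]>zt-.006]
            print(cam,n,"ztop-exp %.4f"%(zt-.023-H[n]),"handle-top err mm",((T[:,:2].mean(0)-(x,y))*1000).round(1),"disc mid err",((((D[:,:2].max(0)+D[:,:2].min(0))/2)-(x,y))*1000).round(1) if len(D) else "")
E
python3 - <<'E'
from h import *
place("driver_xl")
move_ptp([.4820,-.3460,.21],Q)
check("2")
E
```

```text
place hit True dz 0.0000 [ 0.27 -0.79  3.54]
after release [0.6186 0.1271 0.0608] [ 0.5   0.23 -0.47] 0.05015684870132866
clock 11.7083
scene driver_xl ztop-exp 0.0013 handle-top err mm [1.3 0.3] disc mid err [-0.1  0.1]
top driver_xl ztop-exp 0.0030 handle-top err mm [-2.3  0.8] disc mid err [-2.5  1.1]
```

XL sits within about 1 mm of the pad centre in both cameras. Next, L.

```bash
python3 - <<'E'
from h import *
ok=pick("driver_l")
cv2.imwrite("pics/wrist3.png",capture("wrist")["image"])
if ok and current_finger_gap()>.02:
    place("driver_l"); move_ptp([.4425,.1341,.21],Q); check("3")
E
```

```text
descend hit False [ 0.4824 -0.3464  0.0356]
gap 0.025718514040070105 F [-0.88 -1.13  1.93]
lift F [-0.68  0.19 -3.  ] gap 0.025863067597635157
place hit True dz 0.0001 [-0.08 -0.01  3.98]
after release [0.6242 0.0428 0.0571] [0.1  0.45 0.19] 0.04983810878523248
clock 23.025
scene driver_xl ztop-exp 0.0014 handle-top err mm [1.1 0.3] disc mid err [0.3 0.6]
scene driver_l ztop-exp 0.0017 handle-top err mm [1.5 0.4] disc mid err [1.1 1. ]
top driver_xl ztop-exp 0.0023 handle-top err mm [-2.3  0.4] disc mid err [-2.3  1. ]
top driver_l ztop-exp 0.0027 handle-top err mm [-1.5  0.7] disc mid err [-2.3  0.7]
```

```bash
python3 - <<'E'
from h import *
for n,nx in (("driver_m",(.5055,.3834)),("driver_s",(.40,.25))):
    ok=pick(n)
    if not ok or current_finger_gap()<.02: print("STOP");break
    place(n); move_ptp([*nx,.21],Q); check("_"+n)
E
```

```text
descend hit False [0.443  0.1342 0.0275]
gap 0.025959164239587044 F [-0.05 -0.79  3.28]
lift F [-0.18  0.18 -3.13] gap 0.02555328577721419
place hit True dz -0.0001 [ 0.02 -0.35  3.18]
after release [ 0.6295 -0.0417  0.0492] [-0.31 -0.84 -0.53] 0.049408114823270316
clock 32.6917
scene driver_xl ztop-exp 0.0013 handle-top err mm [1.1 0.3] disc mid err [-0.4  1. ]
scene driver_l ztop-exp 0.0017 handle-top err mm [1.4 0.6] disc mid err [1.5 0.9]
scene driver_m ztop-exp 0.0020 handle-top err mm [0.5 0.7] disc mid err [0.7 1.1]
top driver_xl ztop-exp 0.0023 handle-top err mm [-1.8  0.7] disc mid err [-2.5  0.7]
top driver_l ztop-exp 0.0024 handle-top err mm [-2.   0.8] disc mid err [-2.1  0.6]
top driver_m ztop-exp 0.0018 handle-top err mm [-2.3  1.3] disc mid err [-5.4  0.4]
descend hit False [0.5061 0.3837 0.0197]
gap 0.025253414052136432 F [-0.19 -0.29  2.07]
lift F [ 0.3  -0.5  -1.93] gap 0.02574968107601018
place hit True dz -0.0000 [0.13 0.53 2.47]
after release [ 0.6344 -0.1261  0.0413] [-0.51 -0.15 -0.92] 0.05026094417546793
clock 44.625
scene driver_xl ztop-exp 0.0013 handle-top err mm [1.3 0.1] disc mid err [0.6 0.8]
scene driver_l ztop-exp 0.0015 handle-top err mm [1.4 0.5] disc mid err [1. 1.]
scene driver_m ztop-exp 0.0015 handle-top err mm [0.5 0.7] disc mid err [0.9 1.2]
scene driver_s ztop-exp 0.0021 handle-top err mm [0.4 1.1] disc mid err [4.1 1.2]
top driver_xl ztop-exp 0.0019 handle-top err mm [-1.8  0.8] disc mid err [-2.4  1.1]
top driver_l ztop-exp 0.0033 handle-top err mm [-2.1  0.9] disc mid err [-2.1  0.8]
top driver_m ztop-exp 0.0029 handle-top err mm [-2.8  0.6] disc mid err [-5.5  1.5]
top driver_s ztop-exp 0.0023 handle-top err mm [-2.6  1.2] disc mid err [-5.4  2.4]
```

View pics/scene_driver_s.png

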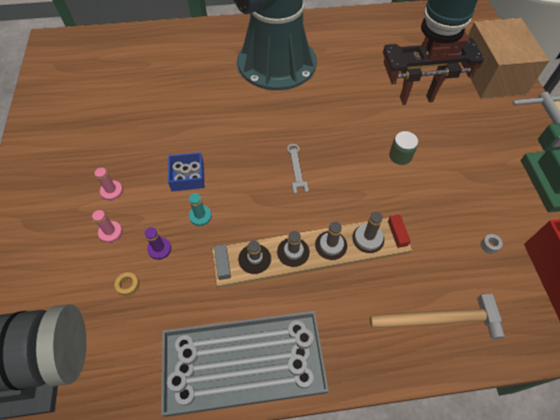

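View pics/top_driver_s.png

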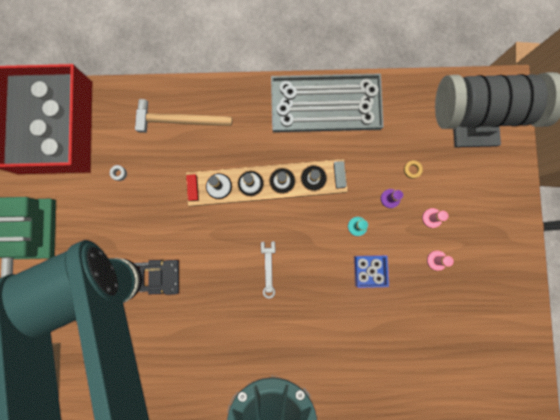

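All four stand upright in the row: XL (369,236), L (331,243), M (293,249) and S (255,258) in the scene view, with XL next to the red block. Allowing for each camera's own offset at the pads, all are within about 2 mm of centre. The gripper is clear, so I hand in.

```bash
python3 - <<'E'
from bench import *
print(current_clock()); close_job()
E
```

```text
46.3583
the job is handed in; nothing more can be done
```

All four bushing drivers are standing upright on the plank's black pads. The largest (XL) is next to the red block on pad_d, then L on pad_c, M on pad_b and S on pad_a. I handed the job in at 46 s with the gripper clear of everything, and I left the pink, purple and turquoise look-alikes alone.

**Last checks:**
- **Upright:** handle-top heights were within 1–3 mm of what they should be, and the final pictures show all four standing.
- **Centring:** each driver is within about 2 mm of its pad centre, measured against the pads as each camera sees them.

**Where checks disagreed:**
- **Cameras:** the two cameras differ by about 3–4 mm in x because of calibration. I used the mean of the two for picking and placing.
- **M and S discs:** the disc-based estimate gave up to 5.5 mm of error in x for M and S. Their discs are partly hidden by the handles in those views, so I relied on the handle-top reading instead.

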